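Turn back the cupel mould's cover leaf and press the plunger home

TASK

The steel cover leaf of the cupel mould stands partly open: with your fingertips push it right over its spine until it lies flat on the ledge on the other side, guiding it gently rather than flinging it. Then press the mould's plunger, now uncovered, fully down into the mould and take your hand away. Push only: do not take the leaf between your fingers or pull the plunger up, and leave all the other things on the table where they are.

Things in the scene. Friction and masses are not known exactly. Their poses are not given: they have to be found in the camera images.
- mould_stand: Fixed dark steel mould stand. Origin: centre of the underside of its base plate (150 along x, 290 along y, 8 mm thick). x runs along the spine, z up; +y points roughly to the robot's left (yaw within 0.45 rad). +y side: steel mould block, 85 x 80 mm, centred 70 mm from the spine, 45 mm high. -y side: rest ledge, 110 mm long, 14 mm thick, 112 mm from the spine, 70 mm high
- spine_mid (a point): Middle of the hinge axis (10 mm rod along the stand's x), 75 mm above the table, directly above mould_stand's origin; fixed. Two posts, 12 x 22 mm and 87 mm high, carry the rod 68 mm either side of this point
- cover_leaf (a joint): Leaf angle about the spine, rad: 0 level over the mould (+y side), 1.57 upright, 3.14 flat on the rest ledge (-y side), its stop. Starts at 0.35 to 0.8. Stiff hinge (about 0.3 Nm friction, no spring): the leaf stays at any angle where it is left; 1 to 5 N at the free edge moves it. Nothing stands below the free edge, so a leaning finger can reach beneath it
- leaf_edge (a point): Middle of the cover leaf's free edge; moves with the leaf. The leaf is a flat steel plate, 4 mm thick, 112 mm wide along the spine, reaching 130 mm from the hinge axis (which lies in its mid-plane), about 0.28 kg, with an 8 mm round bead along the free edge
- plunger (a joint): How far the plunger is pressed into the mould, m: 0 to 0.003 at the start, 0.014 fully home on its stop. It has no spring; about 4 N pushes it down and it stays where it is left. Pulling it up gives negative values
- plunger_top (a point): Centre of the flat top of the plunger's round steel head (34 mm across, 8 mm thick), 70 mm from the spine on the mould_stand's +y side; 68 mm above the table at joint 0, 54 mm when home. The partly open leaf hangs over it at the start
- cupel_a: Grey bone ash cupel, 34 mm across, 22 mm high, standing on the stand's base plate between spine and rest ledge, below the leaf's resting height; origin at the centre of its underside. Leave alone
- cupel_b: Same kind of cupel, standing on the table on the robot's side of the stand. Leave alone
- spare_plunger: Spare loose plunger, 34 mm across, 45 mm high, standing on its head on the table on the far side of the stand; origin at the centre of its underside. Leave alone
- enamel_pan: White enamel pan, 200 mm across, 39 mm high, to the left of the stand; origin at the centre of its underside. Leave alone
- tongs: Black iron crucible tongs, 390 mm long, 12 mm high, lying along y behind the stand; origin near their middle on the table. Leave alone
- flux_jar: Amber jar with black lid, 60 mm across, 85 mm high, behind and left of the stand; origin at the centre of its underside. Leave alone
- bench_brush: Hand brush lying on the table at the robot's front right. Leave alone

How it is judged:
By the outcome, as a careful person would: the job done as asked, in the order asked, and still so for the second after the job is handed in, with the robot touching nothing.
It also fails if it takes over 58 s, if anything falls off the work surface, if the arm or the gripper's body presses on something with over 40 N, if the wrist force passes 120 N, or if a joint passes its speed limit or range.

ROBOT

A 6-joint arm with a two-finger parallel gripper is mounted at the origin on the work surface. World frame = base frame: x ahead of the robot, y to its left, z up, the work surface at z = 0. Lengths are in m, angles in degrees, forces in N, time in s.
With the tool pointing down it reaches from about 0.25 to 0.8 m from the base axis. Payload 8.5 kg.
Tool frame: the origin (TCP) lies on the centre line of the jaws, within the pads' length; the fingertips stand 25 mm ahead of it and the grasp point (between the pads) lies 6 mm ahead of it (arm.tips_ahead is the distance from the TCP to the fingertips, in m); z points along the fingers, x is the direction in which the jaws open and shut, and the axes are right-handed (so a half turn about z gives the same grasp; the last joint's range is limited). The gripper opens to 85 mm and grips with 20 to 120 N. Pads are 22 mm wide; open, the fingers measure 114 mm over their backs; the gripper's body (76 mm by 85 mm) begins 54 mm behind the grasp point. The pads swing forward as they close: fully open they stand 13 mm farther back than shut.
Start: joints at [-69.614, 13.648, -0.773, 75.585, 0, 90], TCP at [0.183, -0.492, 0.256] pointing down, gripper open.
Joint ranges: [-152.45, 152.45], [-59.26, 108.67], [-65.41, 83.53], [-104.44, 129.93], [-82.83, 76.93], [-180, 180]. Speed limits (degrees/s): [127.2, 127.2, 159.86, 180, 180, 180].

INTERFACE

Orientations are given as a 3x3 rotation matrix whose columns are the frame's x, y, z axes.
In Python, from workcell import state, imaging, arm gives the robot as it stands. The module is installed in compiled form; this text tells all that it offers.
- The arm moves only by the tool apply_moves, never from a script. Its argument "moves" is a list of rows, each an object with "dp": the shift along the world's x, y, z each as a share of 0.4 m, from -1 to 1, a list of three; "rotation": the turn, a rotation vector about the world's x, y, z each as a share of 1.5 rad, from -1 to 1, a list of three; "jaw": the gripper's target within -1 to 1 (shut at 1, half-way at 0, fully open at -1). A call has exactly 8 rows; each row is the pose to reach, as a shift and turn from the pose measured when the call began; what a row does not reach only later rows make up. A row lasts 1/12 s, in which the tool goes at most 41.7 mm and 7.16 degrees, less where a joint would pass 70% of its speed; a pose out of reach is approached as far as the arm can. A call with a number of a shift or a turn outside -1 to 1 is refused whole. A call with a gripper value outside its range is refused whole. The fingers move at their own pace and stop on an object; the grip force is fixed at half the most. Time passes only in rows, so rows that repeat a pose let the fingers close, or fill a call up. It gives the time, the measured TCP pose, the force and the opening at its end, in the units of the state.
- state(): the state, without advancing time (a new reading comes with each control period).
- imaging.camera(name): name is "side" or "top"; returns (picture, depth): 384x512x3 uint8, red, green, blue; 384x512 float32, m along the optical axis (not along the pixel's ray), 0 where there is no reading.
- imaging.camera_model(name): a dict with "mtx" (3x3 intrinsics, pixels), "world_from_camera" (4x4, takes a point from camera to world coordinates). Camera axes: x right, y up, looking along -z (the intrinsics and any distortion apply to the point x, -y, -z); pixel columns grow to the right and rows downward; lengths in m; the calibration is good to about 2 mm. A picture is of the moment at which its call begins. camera_model takes no time and is no camera call.
- arm.sign_off(): hands the job in, once; it reports no verdict.
The state is a dict: "time": time; "joints": joint angles; "joint_velocities": joint speeds; "joint_efforts": joint torques, N m; "tool_pos": TCP position; "tcp_rot": TCP orientation; "wrist_force": force on the tool from outside, world axes, zero at the start; "moment": the same for the moment, N m; "width": finger opening in m.
Only numpy, scipy, OpenCV 4.12 (cv2) and the standard library are available. Lean on these libraries where they do the work, as an engineer would, in place of code of your own. Each camera call takes 0.05 s, during which the arm holds its last target.

## Working session

There is one attempt and no reset: what is moved stays moved. The work goes in short steps, Python scripts to look and compute and a tool call to move; the robot and the scene stay as the last step left them, time stands still between calls to the robot, and variables do not carry over. Pictures are saved under pics/ and viewed, and the job is handed in when it is done.

Besides the shell and the picture viewer there is one more tool, called as name(argument=value, ...) on one line, values as JSON. apply_moves: Moves the arm, as the interface text tells. Its arguments: {"type":"object","properties":{"moves":{"type":"array","items":{"type":"object","properties":{"dp":{"type":"array","items":{"type":"number"}},"rotation":{"type":"array","items":{"type":"number"}},"jaw":{"type":"number"}}}}},"required":["moves"]}

```bash
mkdir -p pics
cat > h.py <<'E'
from workcell import state, imaging, arm
import numpy as np, cv2
def snap(n,tag):
    p,d=imaging.camera(n); cv2.imwrite(f'pics/{tag}_{n}.png',p[:,:,::-1]); np.savez(f'pics/{tag}_{n}.npz',p=p,d=d)
    return p,d
def cloud(n,d):
    m=imaging.camera_model(n);K=np.array(m['mtx']);T=np.array(m['world_from_camera'])
    v,u=np.mgrid[:d.shape[0],:d.shape[1]]
    X=(u-K[0,2])/K[0,0]*d;Y=(v-K[1,2])/K[1,1]*d
    P=np.stack([X,-Y,-d],-1)
    W=P@T[:3,:3].T+T[:3,3]; W[d==0]=np.nan
    return W
E
python3 - <<'E'
from h import *
for n in('side','top'):
    snap(n,'a'); m=imaging.camera_model(n); print(n,np.round(m['mtx'],1).tolist(),np.round(m['world_from_camera'],3).tolist(),[k for k in m])
print(state()); print(arm.tips_ahead)
E
```

```text
side [[362.5, 0.0, 255.4], [0.0, 362.5, 191.0], [0.0, 0.0, 1.0]] [[0.965, 0.144, -0.218, 0.293], [-0.261, 0.513, -0.818, -0.82], [-0.006, 0.846, 0.533, 0.653], [0.0, 0.0, 0.0, 1.0]] ['mtx', 'world_from_camera']
top [[493.1, 0.0, 256.9], [0.0, 493.1, 185.2], [0.0, 0.0, 1.0]] [[-0.016, 1.0, -0.025, 0.494], [-1.0, -0.017, -0.013, 0.053], [-0.013, 0.025, 1.0, 1.409], [0.0, 0.0, 0.0, 1.0]] ['mtx', 'world_from_camera']
{'time': 0.1, 'joints': array([-6.96162528e+01,  1.36767398e+01, -8.11821451e-01,  7.55823311e+01,
       -3.60966084e-04,  8.99999627e+01]), 'joint_velocities': array([ 0.00516878, -0.01793575,  0.06803271,  0.05205652,  0.03866961,
        0.14173859]), 'joint_efforts': array([-1.05159597e-03, -5.39723468e+01,  3.46997452e+01,  1.34299707e-02,
        5.42514420e-05,  2.94243443e-05]), 'tool_pos': array([ 0.18274562, -0.49182023,  0.25575099]), 'tcp_rot': array([[ 3.48306503e-01, -9.37380600e-01, -4.36866605e-04],
       [-9.37379885e-01, -3.48306777e-01,  1.15763194e-03],
       [-1.23730532e-03,  6.29923531e-06, -9.99999235e-01]]), 'wrist_force': array([ 0.0873199 , -0.01709839,  0.0395676 ]), 'moment': array([ 0.04124385,  0.01564051, -0.0027243 ]), 'width': 0.08532535724750234}
0.025
```

View pics/a_side.png

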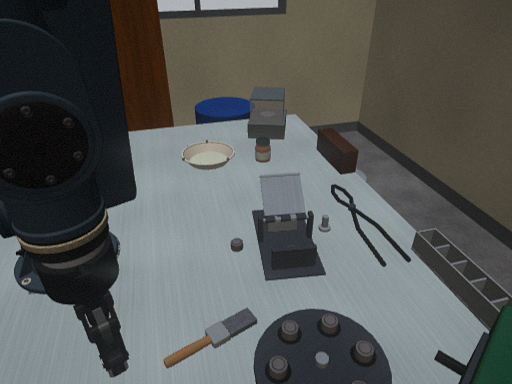

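View pics/a_top.png

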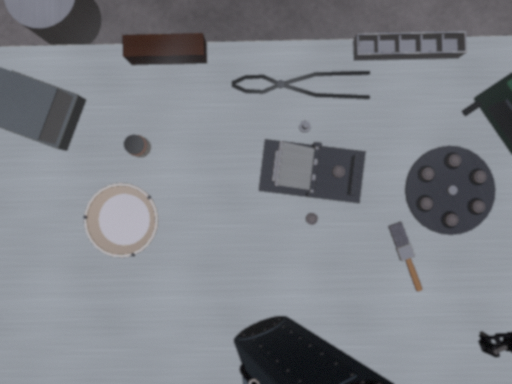

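The top view shows the stand centred near (313,171), with the leaf over columns 275–315, cupel_b at (312,218), the spare plunger at (305,127) and cupel_a at (340,171). Next I'll measure the stand and the leaf.

Run:
```python
from h import *
z=np.load('pics/a_top.npz');W=cloud('top',z['d']);p=z['p']
c=W[171,313];print(c)
# dark base plate mask
g=p.max(2)
sub=np.zeros(g.shape,bool);sub[135:208,250:372]=1
h=W[...,2]
m=sub&((h>0.004)|(g<70))
n,l,s,cc=cv2.connectedComponentsWithStats(m.astype(np.uint8));k=1+np.argmax(s[1:,4]);m=l==k
print(s[k])
# project pixels to z=0.008 plane with plate only (h<0.02)
mm=m&(np.abs(h-0.008)<0.006)
pts=W[mm][:,:2].astype(np.float32)
r=cv2.minAreaRect(pts);print(r,cv2.boxPoints(r))
print('table z',np.nanmedian(W[230:300,320:380,2]))
lm=m&(h>0.085)
q=W[lm];print(lm.sum(),q.min(0),q.max(0))
cq=q.mean(0);U,S,V=np.linalg.svd(q-cq,full_matrices=False);print('plane',cq,V[2],S)
for x,y in((340,171),(312,218),(305,127),(352,171)):print((x,y),W[y,x])
for n in('side',):
  z2=np.load('pics/a_side.npz');W2=cloud('side',z2['d'])
  # plate view crop
  big=cv2.resize(z2['p'][150:300,210:350],None,fx=5,fy=5,interpolation=cv2.INTER_CUBIC)[:600,:800]
  cv2.imwrite('pics/a_sidecrop.png',big[:,:,::-1])
big=cv2.resize(p[110:235,240:380],None,fx=5,fy=4.6,interpolation=cv2.INTER_CUBIC);cv2.imwrite('pics/a_topcrop.png',big[:,:,::-1])
```

```text
[ 0.56374348 -0.08145948  0.08275438]
[ 256  137  111   67 5299]
((0.5700663328170776, -0.08534584939479828), (0.31027474999427795, 0.17762161791324615), 83.5577621459961) [[ 0.46440968 -0.2295389 ]
 [ 0.64090973 -0.24946831]
 [ 0.67572296  0.0588472 ]
 [ 0.49922293  0.07877661]]
table z 0.0009841744575171951
1576 [ 0.49648388 -0.10407795  0.0850245 ] [0.6412972  0.02559042 0.16338939]
plane [ 0.57598221 -0.02964967  0.12138932] [ 0.08334199  0.59537447 -0.7991141 ] [1.47172391 1.37136099 0.10695373]
(340, 171) [ 0.56496105 -0.1613786   0.03483467]
(312, 218) [ 0.43496373 -0.08227957  0.02183986]
(305, 127) [ 0.68838244 -0.06559599  0.04376507]
(352, 171) [ 0.56273907 -0.18886989  0.0672425 ]
```

```bash
ls pics
```

```text
a_side.npz
a_side.png
a_sidecrop.png
a_top.npz
a_top.png
a_topcrop.png
```

View pics/a_sidecrop.png

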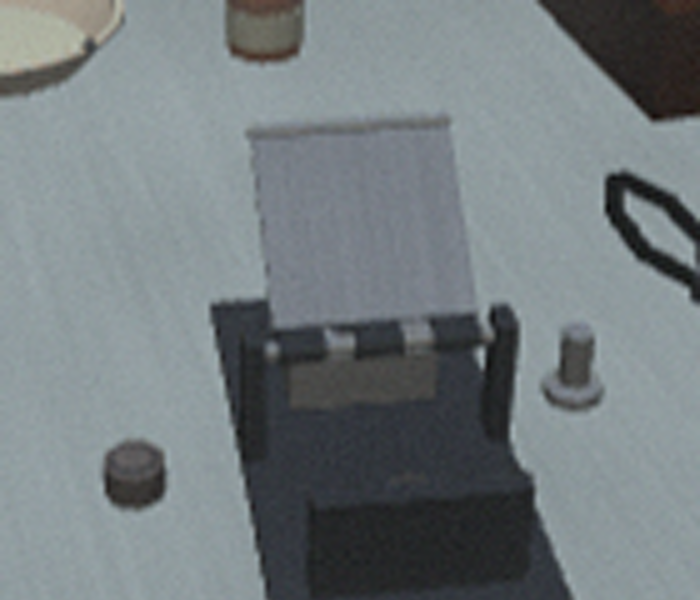

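View pics/a_topcrop.png

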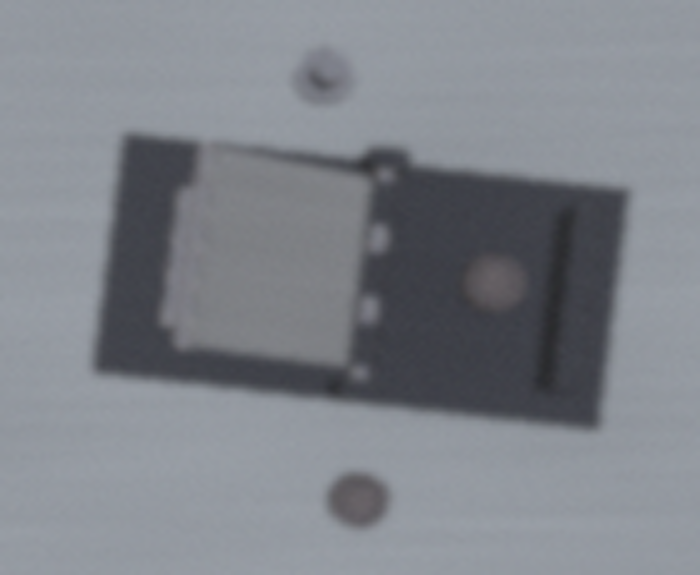

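```bash
cat >> h.py <<'E'
def ray(n,u,v,z):
    m=imaging.camera_model(n);K=np.array(m['mtx']);T=np.array(m['world_from_camera'])
    d=T[:3,:3]@np.array([(u-K[0,2])/K[0,0],-(v-K[1,2])/K[1,1],-1]);o=T[:3,3]
    return o+d*(z-o[2])/d[2]
E
python3 - <<'E'
from h import *
z=np.load('pics/a_top.npz');W=cloud('top',z['d'])
C=[ray('top',240+x/5,110+y/4.6,0.008) for x,y in((125,133),(628,188),(600,427),(97,372))]
C=np.array(C);print(C.round(3));ctr=C.mean(0);print(ctr)
ey=(C[0]-C[1]+C[3]-C[2])[:2];print(np.linalg.norm(ey)/2);ey/=np.linalg.norm(ey)
ex=(C[0]-C[3]+C[1]-C[2])[:2];print(np.linalg.norm(ex)/2);ex/=np.linalg.norm(ex);print(ex,ey,np.degrees(np.arctan2(-ey[0],ey[1])),np.degrees(np.arctan2(ex[1],ex[0])))
print('side plate far-left', ray('side',210+212/5,150+303/5,.008))
for n in('top','side'):
  W=cloud(n,np.load(f'pics/a_{n}.npz')['d'])
  L=np.stack([(W[...,:2]-ctr[:2])@ex,(W[...,:2]-ctr[:2])@ey,W[...,2]],-1)
  s=(abs(L[...,0])<.05)&(L[...,1]>.015)&(L[...,1]<.15)&(L[...,2]>.08)
  q=L[s];A=np.polyfit(q[:,1],q[:,2]-.075,1);print(n,len(q),A,np.degrees(np.arctan(A[0])),q[:,1].max(),q[:,2].max())
  s=(abs(L[...,0])<.05)&(L[...,1]>-.13)&(L[...,1]<-.09)&(L[...,2]>.06);print('ledge',L[s].mean(0))
E
```

```text
[[ 0.662  0.046  0.008]
 [ 0.622 -0.239  0.008]
 [ 0.475 -0.22   0.008]
 [ 0.514  0.064  0.008]]
[ 0.56817076 -0.08739286  0.008     ]
0.28736254573859604
0.14865478423734593
[ 0.99203098 -0.12599418] [0.13535352 0.99079737] -7.7790625296366835 -7.238172317032689
side plate far-left [0.51872364 0.06383059 0.008     ]
top 1297 [7.81764422e-01 2.45138881e-04] 38.0170308502407 0.10721724434955292 0.16214529534336508
ledge [-0.00035762 -0.10772138  0.069968  ]
side 1388 [ 7.80243049e-01 -6.19137740e-04] 37.96288796089856 0.10698611418930291 0.15701967718686377
ledge [-0.00050817 -0.11313289  0.06699098]
```

```bash
cat >> h.py <<'E'
from scipy.spatial.transform import Rotation as Ro
O=np.array([0.568,-0.087]);YAW=np.radians(-7.5)
ex=np.array([np.cos(YAW),np.sin(YAW),0]);ey=np.array([-np.sin(YAW),np.cos(YAW),0]);ez=np.array([0,0,1.])
def Rlean(l):
    l=np.radians(l);z=-np.sin(l)*ey-np.cos(l)*ez
    return np.stack([ex,np.cross(z,ex),z],1)
def tip(th,lam,rt,gap=0):
    # finger tip centre in (y',z) touching leaf underside at angle th
    t,l=np.radians([th,lam]);u=np.array([np.cos(t),np.sin(t)]);nn=np.array([np.sin(t),-np.cos(t)])
    d=np.array([-np.sin(l),-np.cos(l)]);n=np.array([-np.cos(l),np.sin(l)])
    for h in np.arange(0,.05,.0005):
        T=rt*u+h*nn
        c=[T+k*n for k in(-.011,.011)]
        ok=all(x@nn>=.002-1e-9 for x in c)
        B=.126*u-T; a=np.clip(B@d,-.07,0);b=np.clip(B@n,-.011,.011)
        ok&=np.linalg.norm(B-a*d-b*n)>=.004
        if ok:break
    return T+gap*nn+[0,.075]
def tcp(yz,lam,x=0):
    R=Rlean(lam);return np.r_[O,0]+ex*x+ey*yz[0]+ez*yz[1]-R[:,2]*.025
def row(p,R,s=None):
    s=s or state()
    return (p-s['tool_pos'])/.4, Ro.from_matrix(R@s['tcp_rot'].T).as_rotvec()/1.5
def local(s=None):
    s=s or state();t=s['tool_pos']+.025*s['tcp_rot'][:,2]-np.r_[O,0]
    R=s['tcp_rot'];lam=np.degrees(np.arctan2(-R[:,2]@ey,-R[2,2]))
    return np.r_[t@ex,t@ey,t[2]].round(4),lam.round(1)
def plan(th,lam,rt,gap=0,s=None):
    yz=tip(th,lam,rt,gap);a,b=row(tcp(yz,lam),Rlean(lam),s);print(th,lam,'tip',yz.round(3),'dp',a.round(3),'rot',b.round(3))
E
python3 - <<'E'
from h import *
for th in range(38,181,20):plan(th,max(0,(85-th)*.85),.1)
plan(38,40,.1,.02)
for p,l in(((.22,.30),0),((.20,.2),40)):
    a,b=row(tcp(np.array(p),l),Rlean(l));print(p,tcp(np.array(p),l),a.round(3),b.round(3))
E
```

```text
38 39.949999999999996 tip [0.092 0.12 ] dp [ 0.998  1.279 -0.291] rot [-0.382  0.303  0.692]
58 22.95 tip [0.07  0.149] dp [ 0.989  1.209 -0.208] rot [-0.22   0.174  0.713]
78 5.95 tip [0.038 0.169] dp [ 0.977  1.114 -0.155] rot [-0.057  0.045  0.722]
98 0 tip [-0.001  0.176] dp [ 0.963  1.009 -0.137] rot [-0.001 -0.001  0.723]
118 0 tip [-0.036  0.169] dp [ 0.951  0.922 -0.155] rot [-0.001 -0.001  0.723]
138 0 tip [-0.068  0.149] dp [ 0.941  0.844 -0.204] rot [-0.001 -0.001  0.723]
158 0 tip [-0.09   0.118] dp [ 0.934  0.788 -0.281] rot [-0.001 -0.001  0.723]
178 0 tip [-0.1    0.081] dp [ 0.931  0.765 -0.374] rot [-0.001 -0.001  0.723]
38 40 tip [0.104 0.104] dp [ 1.002  1.31  -0.331] rot [-0.382  0.304  0.692]
(0.22, 0.3) [0.59671576 0.13111787 0.325     ] [1.035 1.557 0.173] [-0.001 -0.001  0.723]
(0.2, 0.2) [0.59620275 0.12722118 0.21915111] [ 1.034  1.548 -0.091] [-0.382  0.304  0.692]
```

apply_moves(moves=[{"dp":[0.1,0.1,0.12],"rotation":[0,0,0.08],"jaw":1},{"dp":[0.2,0.2,0.17],"rotation":[0,0,0.16],"jaw":1},{"dp":[0.27,0.3,0.17],"rotation":[0,0,0.24],"jaw":1},{"dp":[0.34,0.4,0.17],"rotation":[0,0,0.32],"jaw":1},{"dp":[0.41,0.5,0.17],"rotation":[0,0,0.4],"jaw":1},{"dp":[0.48,0.6,0.17],"rotation":[0,0,0.48],"jaw":1},{"dp":[0.54,0.68,0.17],"rotation":[0,0,0.56],"jaw":1},{"dp":[0.6,0.76,0.17],"rotation":[0,0,0.64],"jaw":1}])

```text
time: 0.77
tool_pos: [0.3815, -0.2427, 0.3227]
tcp_rot: [[0.969, -0.247, -0.001], [-0.247, -0.969, 0.0], [-0.001, 0.0, -1.0]]
wrist_force: [0.1, -0.9, -0.4]
width: 0.0003
```

Run:
```python
from h import *
s=state();print(s['time'],s['joints'].round(1),s['tool_pos'],local(),s['width'],s['wrist_force'])
for p,l in(((.22,.30),0),((.20,.2),40)):
    a,b=row(tcp(np.array(p),l),Rlean(l));print(p,a.round(3),b.round(3))
```

```text
0.7667 [-32.4   5.6  -1.1  83.4  -0.   71.8] [ 0.381544   -0.2426556   0.32269297] (array([-0.1646, -0.1787,  0.2977]), np.float64(-0.0)) 0.0003194069233806238 [ 0.0643947  -0.90456081 -0.38974301]
(0.22, 0.3) [0.538 0.934 0.006] [-0.    -0.001  0.079]
(0.2, 0.2) [ 0.537  0.925 -0.259] [-0.457  0.087  0.076]
```

apply_moves(moves=[{"dp":[0.07,0.1,0.05],"rotation":[0,0,0.04],"jaw":1},{"dp":[0.13,0.2,0.05],"rotation":[0,0,0.08],"jaw":1},{"dp":[0.2,0.3,0.05],"rotation":[0,0,0.08],"jaw":1},{"dp":[0.26,0.4,0.05],"rotation":[0,0,0.08],"jaw":1},{"dp":[0.33,0.5,0.05],"rotation":[0,0,0.08],"jaw":1},{"dp":[0.4,0.6,0.05],"rotation":[0,0,0.08],"jaw":1},{"dp":[0.46,0.7,0.05],"rotation":[0,0,0.08],"jaw":1},{"dp":[0.5,0.8,0.05],"rotation":[0,0,0.08],"jaw":1}])

```text
time: 1.43
tool_pos: [0.5596, 0.0355, 0.3422]
tcp_rot: [[0.992, -0.129, -0.001], [-0.129, -0.992, -0.0], [-0.001, 0.0, -1.0]]
wrist_force: [1.6, -0.6, 0.7]
width: -0.0002
```

Run:
```python
from h import *
s=state();print(s['time'],s['joints'].round(1),s['tool_pos'],local())
for p,l in(((.20,.2),40),((.18,.16),40)):
    a,b=row(tcp(np.array(p),l),Rlean(l));print(p,a.round(3),b.round(3))
```

```text
1.4333 [  3.6  16.7  16.   89.3  -0.  101. ] [0.55962748 0.03546653 0.34223711] (array([-0.0243,  0.1203,  0.3172]), np.float64(0.0))
(0.2, 0.2) [ 0.091  0.229 -0.308] [-0.461  0.059 -0.001]
(0.18, 0.16) [ 0.085  0.18  -0.408] [-0.461  0.059 -0.001]
```

apply_moves(moves=[{"dp":[0.05,0.09,0],"rotation":[-0.06,0.008,0],"jaw":1},{"dp":[0.09,0.18,0],"rotation":[-0.12,0.016,0],"jaw":1},{"dp":[0.09,0.23,-0.06],"rotation":[-0.18,0.023,0],"jaw":1},{"dp":[0.09,0.23,-0.14],"rotation":[-0.24,0.031,0],"jaw":1},{"dp":[0.09,0.23,-0.22],"rotation":[-0.32,0.041,0],"jaw":1},{"dp":[0.09,0.23,-0.3],"rotation":[-0.39,0.05,0],"jaw":1},{"dp":[0.09,0.23,-0.36],"rotation":[-0.461,0.059,0],"jaw":1},{"dp":[0.09,0.23,-0.38],"rotation":[-0.461,0.059,0],"jaw":1}])

```text
time: 2.1
tool_pos: [0.5936, 0.1291, 0.1817]
tcp_rot: [[0.992, -0.089, -0.09], [-0.126, -0.754, -0.644], [-0.011, 0.651, -0.759]]
wrist_force: [-0.7, 0.6, -2.0]
width: -0.0002
```

Run:
```python
from h import *
s=state();print(s['time'],s['joints'].round(1),s['tool_pos'],local(),s['wrist_force'])
p,d=snap('side','b');big=cv2.resize(p[100:280,190:380],None,fx=4,fy=3.3);cv2.imwrite('pics/b_c.png',big[:,:,::-1])
for p,l in(((.14,.105),40),((.104,.104),40)):
    a,b=row(tcp(np.array(p),l),Rlean(l));print(p,a.round(3),b.round(3))
```

```text
2.1 [ 26.7  40.5  20.9  96.3 -32.4 131.3] [0.59360162 0.12910901 0.18173915] (array([-0.003 ,  0.2013,  0.1628]), np.float64(40.6)) [-0.66889458  0.63183961 -1.97458037]
(0.14, 0.105) [-0.014 -0.152 -0.148] [ 0.002 -0.007 -0.002]
(0.104, 0.104) [-0.026 -0.242 -0.151] [ 0.002 -0.007 -0.002]
```

View pics/b_c.png

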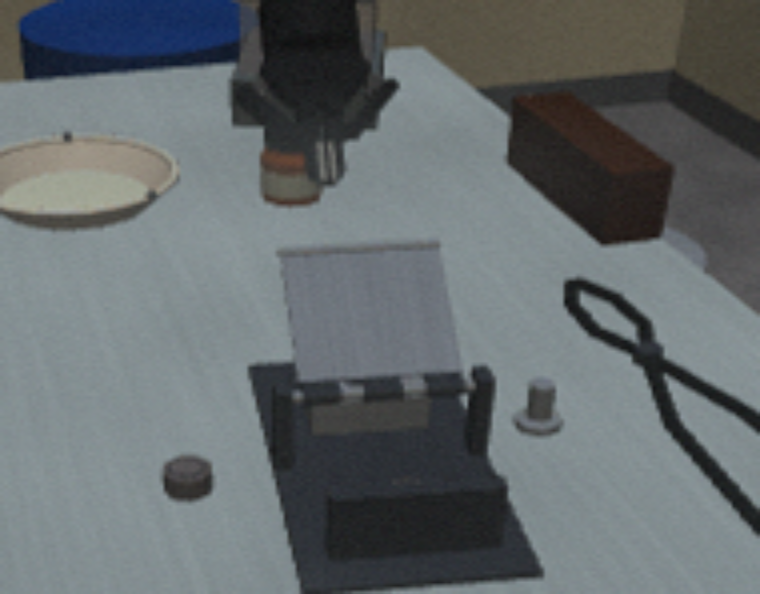

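The fingers are shut and leaning at about (325,165) in the crop, behind the leaf's edge and clear of everything. I'll go down next, then in beneath the edge.

apply_moves(moves=[{"dp":[0,-0.01,-0.05],"rotation":[0,-0.007,0],"jaw":1},{"dp":[0,-0.03,-0.1],"rotation":[0,-0.007,0],"jaw":1},{"dp":[-0.01,-0.06,-0.148],"rotation":[0,-0.007,0],"jaw":1},{"dp":[-0.014,-0.1,-0.15],"rotation":[0,-0.007,0],"jaw":1},{"dp":[-0.018,-0.15,-0.15],"rotation":[0,-0.007,0],"jaw":1},{"dp":[-0.022,-0.2,-0.15],"rotation":[0,-0.007,0],"jaw":1},{"dp":[-0.026,-0.242,-0.15],"rotation":[0,-0.007,0],"jaw":1},{"dp":[-0.026,-0.242,-0.15],"rotation":[0,-0.007,0],"jaw":1}])

```text
time: 2.82
tool_pos: [0.5841, 0.0286, 0.1268]
tcp_rot: [[0.991, -0.103, -0.08], [-0.131, -0.761, -0.636], [0.005, 0.641, -0.768]]
wrist_force: [0.7, 0.4, -0.0]
width: 0.0001
```

Run:
```python
from h import *
s=state();print(s['time'],s['joints'].round(1),local(),s['wrist_force'])
p,d=snap('side','c');big=cv2.resize(p[100:280,190:380],None,fx=4,fy=3.3);cv2.imwrite('pics/c_c.png',big[:,:,::-1])
s=state()
for th in(38,42,46,50,54,58):plan(th,(85-th)*.85,.1,0,s)
```

```text
2.8167 [ 18.9  36.1   4.9  78.9 -35.1 123. ] (array([0.001 , 0.1007, 0.1076]), np.float64(39.9)) [ 0.68990631  0.43404675 -0.0258361 ]
38 39.949999999999996 tip [0.092 0.12 ] dp [-0.006 -0.025  0.032] rot [-0.001  0.003 -0.   ]
42 36.55 tip [0.088 0.126] dp [-0.007 -0.036  0.05 ] rot [ 0.039 -0.002  0.   ]
46 33.15 tip [0.084 0.133] dp [-0.009 -0.05   0.068] rot [ 0.078 -0.007  0.   ]
50 29.75 tip [0.08  0.139] dp [-0.011 -0.064  0.085] rot [ 0.117 -0.012  0.   ]
54 26.349999999999998 tip [0.075 0.144] dp [-0.013 -0.079  0.1  ] rot [ 0.156 -0.017  0.   ]
58 22.95 tip [0.07  0.149] dp [-0.015 -0.096  0.115] rot [ 0.195 -0.022  0.   ]
```

View pics/c_c.png

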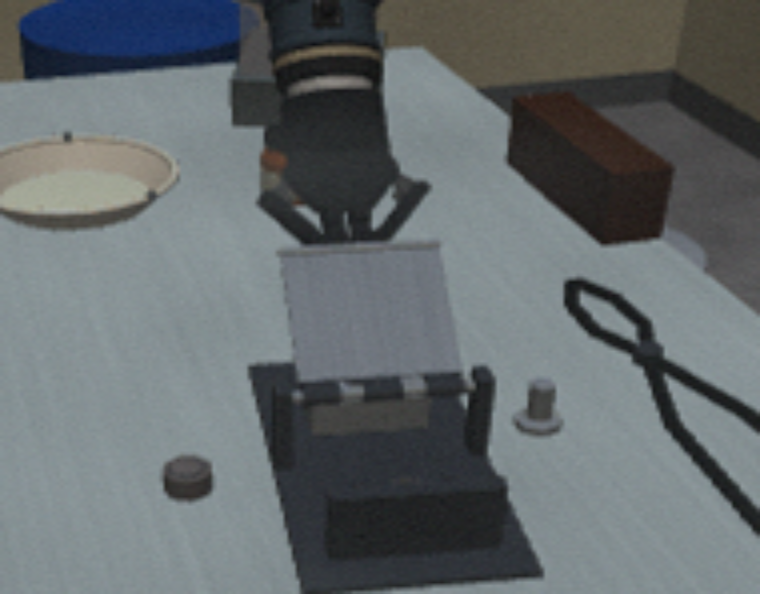

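The fingertips are now behind and beneath the free edge, at about (350,240) in the crop, with no contact yet. I'll start a slow arc.

apply_moves(moves=[{"dp":[-0.003,-0.013,0.016],"rotation":[0,0,0],"jaw":1},{"dp":[-0.006,-0.025,0.032],"rotation":[0,0.001,0],"jaw":1},{"dp":[-0.007,-0.031,0.041],"rotation":[0.02,0,0],"jaw":1},{"dp":[-0.008,-0.037,0.05],"rotation":[0.039,-0.002,0],"jaw":1},{"dp":[-0.008,-0.043,0.059],"rotation":[0.058,-0.005,0],"jaw":1},{"dp":[-0.009,-0.05,0.068],"rotation":[0.078,-0.007,0],"jaw":1},{"dp":[-0.01,-0.057,0.077],"rotation":[0.098,-0.01,0],"jaw":1},{"dp":[-0.011,-0.064,0.085],"rotation":[0.117,-0.012,0],"jaw":1}])

```text
time: 3.53
tool_pos: [0.5801, 0.0042, 0.1612]
tcp_rot: [[0.991, -0.114, -0.064], [-0.131, -0.862, -0.489], [0.001, 0.493, -0.87]]
wrist_force: [2.8, 2.3, -2.3]
width: -0.0004
```

```bash
cat >> h.py <<'E'
def leaf(n,d):
    W=cloud(n,d);L=np.stack([(W[...,:2]-O)@ex[:2],(W[...,:2]-O)@ey[:2],W[...,2]-.075],-1)
    return L
def leafang(d,lo,hi):
    L=leaf('side',d);r=np.hypot(L[...,1],L[...,2]);a=np.degrees(np.arctan2(L[...,2],L[...,1]))
    s=(abs(L[...,0])<.05)&(r>.03)&(r<.12)&(a>lo)&(a<hi)
    return s.sum(),np.median(a[s])
E
python3 - <<'E'
from h import *
s=state();print(s['time'],s['joints'].round(1),local(),s['wrist_force'])
p,d=snap('side','d');print(leafang(d,25,85))
s=state()
for th in(50,54,58,62,66):plan(th,(85-th)*.85,.1,0,s)
E
```

```text
3.5333 [ 13.4  28.9   2.4  74.9 -27.5 113.7] (array([1.000e-04, 7.960e-02, 1.395e-01]), np.float64(29.6)) [ 2.77818008  2.27338846 -2.29334932]
(np.int64(1212), np.float64(50.96080063625218))
50 29.75 tip [0.08  0.139] dp [-0.     0.002 -0.005] rot [-0.003  0.001  0.001]
54 26.349999999999998 tip [0.075 0.144] dp [-0.002 -0.012  0.011] rot [ 0.036 -0.004  0.001]
58 22.95 tip [0.07  0.149] dp [-0.004 -0.029  0.025] rot [ 0.075 -0.009  0.001]
62 19.55 tip [0.064 0.154] dp [-0.007 -0.046  0.038] rot [ 0.115 -0.014  0.001]
66 16.15 tip [0.058 0.159] dp [-0.009 -0.065  0.051] rot [ 0.154 -0.019  0.001]
```

The leaf reads 51° against the planned 50°, and the force is gentle. I'll carry on.

apply_moves(moves=[{"dp":[-0.001,-0.006,0.006],"rotation":[0.018,-0.002,0],"jaw":1},{"dp":[-0.002,-0.012,0.011],"rotation":[0.036,-0.004,0],"jaw":1},{"dp":[-0.003,-0.02,0.018],"rotation":[0.055,-0.006,0],"jaw":1},{"dp":[-0.004,-0.029,0.025],"rotation":[0.075,-0.009,0],"jaw":1},{"dp":[-0.006,-0.038,0.032],"rotation":[0.095,-0.011,0],"jaw":1},{"dp":[-0.007,-0.046,0.038],"rotation":[0.115,-0.014,0],"jaw":1},{"dp":[-0.008,-0.056,0.045],"rotation":[0.135,-0.016,0],"jaw":1},{"dp":[-0.009,-0.065,0.051],"rotation":[0.154,-0.019,0],"jaw":1}])

```text
time: 4.25
tool_pos: [0.576, -0.0231, 0.1828]
tcp_rot: [[0.991, -0.126, -0.038], [-0.132, -0.953, -0.273], [-0.001, 0.276, -0.961]]
wrist_force: [1.4, 2.6, -3.1]
width: 0.0002
```

Run:
```python
from h import *
s=state();print(s['time'],s['joints'].round(1),local(),s['wrist_force'])
p,d=snap('side','e');print(leafang(d,40,100))
s=state()
for th in(66,70,74,78,82):plan(th,(85-th)*.85,.1,0,s)
```

```text
4.25 [  5.2  22.9   0.2  71.  -15.6 103.3] (array([-0.0005,  0.0575,  0.1588]), np.float64(16.0)) [ 1.42623021  2.60718094 -3.09215278]
(np.int64(1251), np.float64(66.96043186962767))
66 16.15 tip [0.058 0.159] dp [ 0.001  0.004 -0.002] rot [-0.003  0.     0.001]
70 12.75 tip [0.052 0.163] dp [-0.001 -0.016  0.009] rot [ 0.037 -0.005  0.001]
74 9.35 tip [0.045 0.166] dp [-0.004 -0.035  0.018] rot [ 0.076 -0.01   0.001]
78 5.95 tip [0.038 0.169] dp [-0.007 -0.056  0.026] rot [ 0.115 -0.015  0.001]
82 2.55 tip [0.032 0.172] dp [-0.009 -0.076  0.032] rot [ 0.154 -0.021  0.001]
```

apply_moves(moves=[{"dp":[0,-0.007,0.005],"rotation":[0.018,-0.002,0],"jaw":1},{"dp":[-0.001,-0.016,0.009],"rotation":[0.037,-0.005,0],"jaw":1},{"dp":[-0.003,-0.026,0.014],"rotation":[0.056,-0.007,0],"jaw":1},{"dp":[-0.004,-0.035,0.018],"rotation":[0.076,-0.01,0],"jaw":1},{"dp":[-0.006,-0.046,0.022],"rotation":[0.096,-0.012,0],"jaw":1},{"dp":[-0.007,-0.056,0.026],"rotation":[0.115,-0.015,0],"jaw":1},{"dp":[-0.008,-0.066,0.029],"rotation":[0.135,-0.018,0],"jaw":1},{"dp":[-0.009,-0.076,0.032],"rotation":[0.154,-0.021,0],"jaw":1}])

```text
time: 4.97
tool_pos: [0.5717, -0.0546, 0.1963]
tcp_rot: [[0.991, -0.132, -0.007], [-0.133, -0.99, -0.043], [-0.001, 0.043, -0.999]]
wrist_force: [0.3, 2.8, -2.0]
width: 0.0001
```

Run:
```python
from h import *
s=state();print(s['time'],s['joints'].round(1),local(),s['wrist_force'])
p,d=snap('side','f');print(leafang(d,60,120));big=cv2.resize(p[100:280,190:380],None,fx=4,fy=3.3);cv2.imwrite('pics/f_c.png',big[:,:,::-1])
s=state()
for th in range(82,103,4):plan(th,max(0,(85-th)*.85),.1,0,s)
```

```text
4.9667 [-4.2 20.  -0.6 69.6 -2.5 93.4] (array([-0.0005,  0.0315,  0.1713]), np.float64(2.5)) [ 0.34759042  2.84159077 -1.96211152]
(np.int64(1199), np.float64(82.95381030362833))
82 2.55 tip [0.032 0.172] dp [ 0.001  0.003 -0.   ] rot [-0.002 -0.     0.002]
86 0 tip [0.024 0.174] dp [-0.001 -0.019  0.005] rot [ 0.028 -0.004  0.002]
90 0 tip [0.015 0.175] dp [-0.004 -0.041  0.008] rot [ 0.028 -0.004  0.002]
94 0 tip [0.006 0.176] dp [-0.007 -0.062  0.01 ] rot [ 0.028 -0.004  0.002]
98 0 tip [-0.001  0.176] dp [-0.01  -0.081  0.011] rot [ 0.028 -0.004  0.002]
102 0 tip [-0.008  0.176] dp [-0.012 -0.098  0.01 ] rot [ 0.028 -0.004  0.002]
```

View pics/f_c.png

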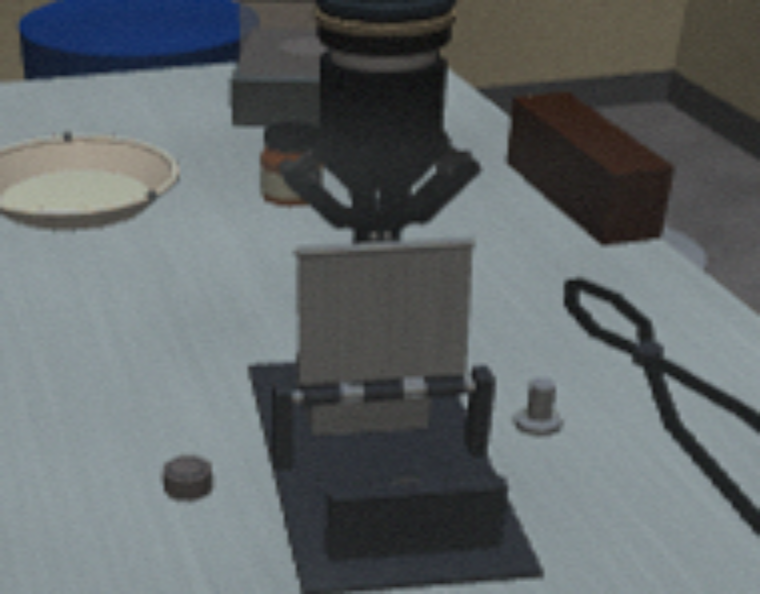

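The leaf stands nearly upright at 83°, with the fingertips behind its top edge at (375,240). I'll go over the top now.

apply_moves(moves=[{"dp":[0,-0.008,0.003],"rotation":[0.014,-0.002,0],"jaw":1},{"dp":[-0.001,-0.019,0.005],"rotation":[0.028,-0.004,0],"jaw":1},{"dp":[-0.003,-0.03,0.007],"rotation":[0.028,-0.004,0],"jaw":1},{"dp":[-0.004,-0.041,0.008],"rotation":[0.028,-0.004,0],"jaw":1},{"dp":[-0.006,-0.052,0.009],"rotation":[0.028,-0.004,0],"jaw":1},{"dp":[-0.007,-0.062,0.01],"rotation":[0.028,-0.004,0],"jaw":1},{"dp":[-0.009,-0.072,0.011],"rotation":[0.028,-0.004,0],"jaw":1},{"dp":[-0.01,-0.081,0.011],"rotation":[0.028,-0.004,0],"jaw":1}])

```text
time: 5.68
tool_pos: [0.5677, -0.0882, 0.2011]
tcp_rot: [[0.991, -0.133, 0.0], [-0.133, -0.991, 0.001], [-0.0, -0.001, -1.0]]
wrist_force: [0.4, 3.6, -1.8]
width: -0.0
```

Run:
```python
from h import *
s=state();print(s['time'],s['joints'].round(1),local(),s['wrist_force'])
p,d=snap('side','g');print(leafang(d,80,140))
s=state()
for th in range(98,119,4):plan(th,0,.1,0,s)
```

```text
5.6833 [-8.9 19.8 -0.2 70.   0.  88.8] (array([-1.000e-04, -1.300e-03,  1.761e-01]), np.float64(-0.0)) [ 0.40712143  3.59107195 -1.8241316 ]
(np.int64(1015), np.float64(99.23061310469595))
98 0 tip [-0.001  0.176] dp [ 0.     0.002 -0.001] rot [-0.    -0.     0.002]
102 0 tip [-0.008  0.176] dp [-0.002 -0.016 -0.001] rot [-0.    -0.     0.002]
106 0 tip [-0.015  0.175] dp [-0.004 -0.033 -0.003] rot [-0.    -0.     0.002]
110 0 tip [-0.022  0.173] dp [-0.007 -0.051 -0.007] rot [-0.    -0.     0.002]
114 0 tip [-0.029  0.171] dp [-0.009 -0.068 -0.012] rot [-0.    -0.     0.002]
118 0 tip [-0.036  0.169] dp [-0.011 -0.086 -0.018] rot [-0.    -0.     0.002]
```

apply_moves(moves=[{"dp":[-0.001,-0.008,0],"rotation":[0,0,0],"jaw":1},{"dp":[-0.002,-0.018,-0.001],"rotation":[0,0,0],"jaw":1},{"dp":[-0.004,-0.029,-0.002],"rotation":[0,0,0],"jaw":1},{"dp":[-0.005,-0.04,-0.005],"rotation":[0,0,0],"jaw":1},{"dp":[-0.007,-0.051,-0.007],"rotation":[0,0,0],"jaw":1},{"dp":[-0.008,-0.063,-0.01],"rotation":[0,0,0],"jaw":1},{"dp":[-0.01,-0.075,-0.014],"rotation":[0,0,0],"jaw":1},{"dp":[-0.011,-0.086,-0.018],"rotation":[0,0,0],"jaw":1}])

```text
time: 6.4
tool_pos: [0.5632, -0.1238, 0.1937]
tcp_rot: [[0.991, -0.134, 0.0], [-0.134, -0.991, 0.0], [0.0, -0.0, -1.0]]
wrist_force: [0.6, 2.5, 0.7]
width: -0.0001
```

Run:
```python
from h import *
s=state();print(s['time'],s['joints'].round(1),local(),s['wrist_force'])
p,d=snap('side','h');print(leafang(d,95,160))
s=state()
for th in range(118,143,4):plan(th,0,.1,0,s)
```

```text
6.4 [-12.4  20.2  -0.7  69.1   0.   85.3] (array([ 1.000e-04, -3.710e-02,  1.687e-01]), np.float64(-0.0)) [0.63635167 2.51186888 0.6613652 ]
(np.int64(650), np.float64(119.14658473628943))
118 0 tip [-0.036  0.169] dp [0.    0.003 0.001] rot [ 0.    -0.     0.002]
122 0 tip [-0.043  0.166] dp [-0.002 -0.014 -0.006] rot [ 0.    -0.     0.002]
126 0 tip [-0.05   0.162] dp [-0.004 -0.03  -0.015] rot [ 0.    -0.     0.002]
130 0 tip [-0.056  0.158] dp [-0.006 -0.046 -0.025] rot [ 0.    -0.     0.002]
134 0 tip [-0.062  0.154] dp [-0.008 -0.061 -0.036] rot [ 0.    -0.     0.002]
138 0 tip [-0.068  0.149] dp [-0.01  -0.075 -0.049] rot [ 0.    -0.     0.002]
142 0 tip [-0.073  0.144] dp [-0.012 -0.088 -0.062] rot [ 0.    -0.     0.002]
```

apply_moves(moves=[{"dp":[-0.001,-0.008,-0.003],"rotation":[0,0,0],"jaw":1},{"dp":[-0.003,-0.018,-0.008],"rotation":[0,0,0],"jaw":1},{"dp":[-0.004,-0.028,-0.014],"rotation":[0,0,0],"jaw":1},{"dp":[-0.005,-0.038,-0.02],"rotation":[0,0,0],"jaw":1},{"dp":[-0.006,-0.048,-0.026],"rotation":[0,0,0],"jaw":1},{"dp":[-0.008,-0.057,-0.033],"rotation":[0,0,0],"jaw":1},{"dp":[-0.009,-0.066,-0.041],"rotation":[0,0,0],"jaw":1},{"dp":[-0.01,-0.075,-0.049],"rotation":[0,0,0],"jaw":1}])

```text
time: 7.12
tool_pos: [0.559, -0.1548, 0.1735]
tcp_rot: [[0.991, -0.134, -0.0], [-0.134, -0.991, -0.0], [-0.0, 0.001, -1.0]]
wrist_force: [-0.1, 3.7, 0.9]
width: -0.0002
```

Run:
```python
from h import *
s=state();print(s['time'],s['joints'].round(1),local(),s['wrist_force'])
p,d=snap('side','i');print(leafang(d,120,175));big=cv2.resize(p[100:280,190:380],None,fx=4,fy=3.3);cv2.imwrite('pics/i_c.png',big[:,:,::-1])
s=state()
for th in range(138,163,4):plan(th,0,.1,0,s)
```

```text
7.1167 [-15.5  21.2  -2.3  66.6  -0.   82.2] (array([-1.000e-04, -6.840e-02,  1.485e-01]), np.float64(0.0)) [-0.08015631  3.67339483  0.88444296]
(np.int64(161), np.float64(139.03226921446083))
138 0 tip [-0.068  0.149] dp [0.001 0.002 0.003] rot [ 0.001 -0.001  0.003]
142 0 tip [-0.073  0.144] dp [-0.001 -0.011 -0.011] rot [ 0.001 -0.001  0.003]
146 0 tip [-0.078  0.138] dp [-0.002 -0.023 -0.025] rot [ 0.001 -0.001  0.003]
150 0 tip [-0.083  0.131] dp [-0.004 -0.034 -0.041] rot [ 0.001 -0.001  0.003]
154 0 tip [-0.087  0.125] dp [-0.005 -0.044 -0.057] rot [ 0.001 -0.001  0.003]
158 0 tip [-0.09   0.118] dp [-0.006 -0.053 -0.074] rot [ 0.001 -0.001  0.003]
162 0 tip [-0.093  0.111] dp [-0.007 -0.061 -0.092] rot [ 0.001 -0.001  0.003]
```

View pics/i_c.png

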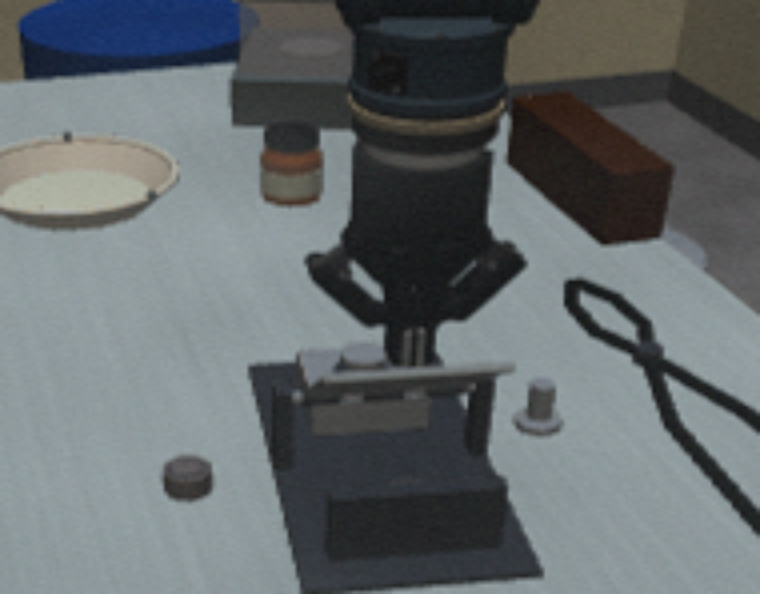

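The leaf is past upright at 139°, edge-on to the camera. The fingertips sit on its face at (410,360) and the plunger is visible at (362,355). I'll continue down.

apply_moves(moves=[{"dp":[0,-0.005,-0.005],"rotation":[0,0,0],"jaw":1},{"dp":[-0.001,-0.011,-0.011],"rotation":[0,0,0],"jaw":1},{"dp":[-0.002,-0.018,-0.02],"rotation":[0,0,0],"jaw":1},{"dp":[-0.003,-0.026,-0.03],"rotation":[0,0,0],"jaw":1},{"dp":[-0.004,-0.034,-0.041],"rotation":[0,0,0],"jaw":1},{"dp":[-0.005,-0.041,-0.052],"rotation":[0,0,0],"jaw":1},{"dp":[-0.006,-0.047,-0.063],"rotation":[0,0,0],"jaw":1},{"dp":[-0.006,-0.053,-0.074],"rotation":[0,0,0],"jaw":1}])

```text
time: 7.83
tool_pos: [0.5563, -0.1769, 0.1428]
tcp_rot: [[0.991, -0.135, -0.001], [-0.135, -0.991, -0.001], [-0.001, 0.001, -1.0]]
wrist_force: [-0.1, 2.0, 0.6]
width: -0.0002
```

Run:
```python
from h import *
s=state();print(s['time'],s['joints'].round(1),local(),s['wrist_force'])
for th in list(range(158,181,4))+[180]:plan(th,0,.1,0,s)
```

```text
7.8333 [-17.6  22.7  -4.7  62.7  -0.1  80.1] (array([ 1.000e-04, -9.070e-02,  1.178e-01]), np.float64(0.1)) [-0.12776129  2.02593776  0.56090214]
158 0 tip [-0.09   0.118] dp [-0.     0.001  0.002] rot [ 0.001 -0.001  0.003]
162 0 tip [-0.093  0.111] dp [-0.001 -0.007 -0.017] rot [ 0.001 -0.001  0.003]
166 0 tip [-0.096  0.104] dp [-0.002 -0.013 -0.034] rot [ 0.001 -0.001  0.003]
170 0 tip [-0.098  0.096] dp [-0.003 -0.018 -0.054] rot [ 0.001 -0.001  0.003]
174 0 tip [-0.099  0.089] dp [-0.003 -0.021 -0.072] rot [ 0.001 -0.001  0.003]
178 0 tip [-0.1    0.081] dp [-0.003 -0.023 -0.092] rot [ 0.001 -0.001  0.003]
180 0 tip [-0.1    0.077] dp [-0.003 -0.023 -0.102] rot [ 0.001 -0.001  0.003]
```

apply_moves(moves=[{"dp":[0,-0.003,-0.008],"rotation":[0,0,0],"jaw":1},{"dp":[-0.001,-0.007,-0.017],"rotation":[0,0,0],"jaw":1},{"dp":[-0.001,-0.01,-0.027],"rotation":[0,0,0],"jaw":1},{"dp":[-0.002,-0.014,-0.038],"rotation":[0,0,0],"jaw":1},{"dp":[-0.002,-0.017,-0.05],"rotation":[0,0,0],"jaw":1},{"dp":[-0.003,-0.019,-0.062],"rotation":[0,0,0],"jaw":1},{"dp":[-0.003,-0.021,-0.074],"rotation":[0,0,0],"jaw":1},{"dp":[-0.003,-0.022,-0.086],"rotation":[0,0,0],"jaw":1}])

```text
time: 8.5
tool_pos: [0.5551, -0.1858, 0.108]
tcp_rot: [[0.991, -0.135, -0.001], [-0.135, -0.991, -0.001], [-0.001, 0.001, -1.0]]
wrist_force: [0.9, 0.3, 1.1]
width: -0.0
```

Run:
```python
from h import *
s=state();print(s['time'],s['joints'].round(1),local(),s['wrist_force'])
for th in (174,176,178,180):plan(th,0,.1,0,s)
```

```text
8.5 [-18.5  24.3  -7.5  58.2  -0.1  79.3] (array([ 0.0001, -0.0997,  0.083 ]), np.float64(0.1)) [0.93969381 0.32987648 1.05736547]
174 0 tip [-0.099  0.089] dp [-0.     0.002  0.015] rot [ 0.001 -0.001  0.003]
176 0 tip [-0.1    0.085] dp [-0.     0.     0.005] rot [ 0.001 -0.001  0.003]
178 0 tip [-0.1    0.081] dp [-0.    -0.    -0.005] rot [ 0.001 -0.001  0.003]
180 0 tip [-0.1    0.077] dp [-0.    -0.001 -0.015] rot [ 0.001 -0.001  0.003]
```

Next is a slow final press, in 0.4–0.8 mm steps, until the force rises.

apply_moves(moves=[{"dp":[0,0,-0.003],"rotation":[0,0,0],"jaw":1},{"dp":[0,0,-0.005],"rotation":[0,0,0],"jaw":1},{"dp":[0,0,-0.007],"rotation":[0,0,0],"jaw":1},{"dp":[0,0,-0.009],"rotation":[0,0,0],"jaw":1},{"dp":[0,0,-0.011],"rotation":[0,0,0],"jaw":1},{"dp":[0,0,-0.013],"rotation":[0,0,0],"jaw":1},{"dp":[0,0,-0.015],"rotation":[0,0,0],"jaw":1},{"dp":[0,0,-0.015],"rotation":[0,0,0],"jaw":1}])

```text
time: 9.17
tool_pos: [0.5551, -0.1859, 0.1021]
tcp_rot: [[0.991, -0.135, -0.001], [-0.135, -0.991, -0.001], [-0.001, 0.001, -1.0]]
wrist_force: [-1.5, -1.5, 2.3]
width: -0.0001
```

Run:
```python
from h import *
s=state();print(s['time'],local(),s['wrist_force'])
```

```text
9.1667 (array([ 0.0001, -0.0998,  0.0771]), np.float64(0.1)) [-1.46246582 -1.52536679  2.26898279]
```

apply_moves(moves=[{"dp":[0,0,-0.001],"rotation":[0,0,0],"jaw":1},{"dp":[0,0,-0.002],"rotation":[0,0,0],"jaw":1},{"dp":[0,0,-0.003],"rotation":[0,0,0],"jaw":1},{"dp":[0,0,-0.004],"rotation":[0,0,0],"jaw":1},{"dp":[0,0,-0.004],"rotation":[0,0,0],"jaw":1},{"dp":[0,0,-0.005],"rotation":[0,0,0],"jaw":1},{"dp":[0,0,-0.005],"rotation":[0,0,0],"jaw":1},{"dp":[0,0,-0.005],"rotation":[0,0,0],"jaw":1}])

```text
time: 9.83
tool_pos: [0.5552, -0.1859, 0.1019]
tcp_rot: [[0.991, -0.135, 0.001], [-0.135, -0.991, -0.002], [0.001, 0.002, -1.0]]
wrist_force: [-6.8, 0.6, 18.3]
width: -0.0
```

Run:
```python
from h import *
s=state();print(s['time'],local(),s['wrist_force'])
```

```text
9.8333 (array([ 0.0002, -0.0998,  0.0769]), np.float64(0.1)) [-6.78621604  0.63771118 18.26601949]
```

That is the stop: 18 N, with the fingertips at 76.9 mm, which is the flat leaf's top. I'll lift off and move over the plunger.

apply_moves(moves=[{"dp":[0,0,0.06],"rotation":[0,0,0],"jaw":1},{"dp":[0,0,0.13],"rotation":[0,0,0],"jaw":1},{"dp":[0.005,0.03,0.2],"rotation":[0,0,0],"jaw":1},{"dp":[0.015,0.11,0.2],"rotation":[0,0,0],"jaw":1},{"dp":[0.027,0.2,0.2],"rotation":[0,0,0],"jaw":1},{"dp":[0.04,0.3,0.2],"rotation":[0,0,0],"jaw":1},{"dp":[0.053,0.4,0.2],"rotation":[0,0,0],"jaw":1},{"dp":[0.055,0.421,0.2],"rotation":[0,0,0],"jaw":1}])

```text
time: 10.5
tool_pos: [0.5776, -0.0126, 0.1819]
tcp_rot: [[0.991, -0.131, 0.001], [-0.131, -0.991, 0.0], [0.001, -0.0, -1.0]]
wrist_force: [0.3, 0.0, 0.4]
width: 0.0001
```

Run:
```python
from h import *
s=state();print(s['time'],local(),s['wrist_force'])
p,d=snap('side','j');big=cv2.resize(p[100:280,190:380],None,fx=4,fy=3.3);cv2.imwrite('pics/j_c.png',big[:,:,::-1])
L=leaf('side',d);m=(abs(L[...,0])<.05)&(L[...,1]<-.02)&(L[...,1]>-.12)&(L[...,2]>-.02);q=L[m];print(len(q),np.polyfit(q[:,1],q[:,2],1),np.median(q[:,2]),q[:,1].min())
for yz in((.07,.075),(.07,.054)):print(row(tcp(np.array(yz),0),Rlean(0),s)[0].round(4))
```

```text
10.5 (array([-1.000e-04,  7.510e-02,  1.569e-01]), np.float64(-0.0)) [0.25619254 0.00421287 0.36499544]
1103 [0.06391178 0.00444151] 0.0009585469614677572 -0.11993701766029523
[-0.0013 -0.0126 -0.2047]
[-0.0013 -0.0126 -0.2572]
```

View pics/j_c.png

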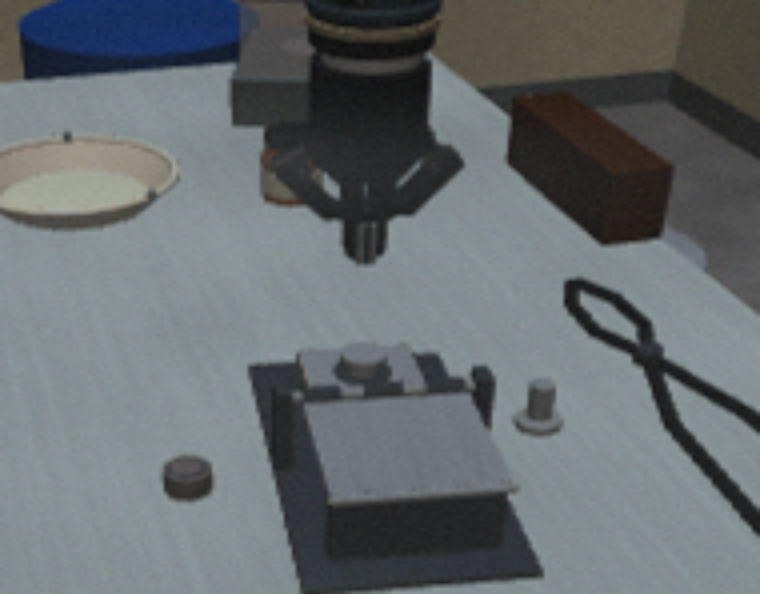

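The leaf lies flat on the ledge, with its edge at about (425,495). The plunger head is uncovered at (363,355). I'll check where it is.

Run:
```python
from h import *
w=ray('side',190+363/4,100+355/3.3,.067);q=w[:2]-O;print(w,q@ex[:2],q@ey[:2])
d=np.load('pics/j_side.npz')['d'];L=leaf('side',d);L[...,2]+=.075
m=(np.hypot(L[...,0],L[...,1]-.07)<.025)&(L[...,2]>.058)&(L[...,2]<.09);q=L[m];print(len(q),q.mean(0),q.min(0),q.max(0))
```

```text
[ 0.57909827 -0.02416912  0.067     ] 0.0028022490123118422 0.06374197002729616
81 [0.00290317 0.0679598  0.06399239] [-0.01259124  0.0531695   0.05910309] [0.0191288  0.08614479 0.06687387]
```

apply_moves(moves=[{"dp":[0.003,-0.015,-0.05],"rotation":[0,0,0],"jaw":1},{"dp":[0.003,-0.015,-0.12],"rotation":[0,0,0],"jaw":1},{"dp":[0.003,-0.015,-0.18],"rotation":[0,0,0],"jaw":1},{"dp":[0.003,-0.015,-0.205],"rotation":[0,0,0],"jaw":1},{"dp":[0.003,-0.015,-0.215],"rotation":[0,0,0],"jaw":1},{"dp":[0.003,-0.015,-0.225],"rotation":[0,0,0],"jaw":1},{"dp":[0.003,-0.015,-0.232],"rotation":[0,0,0],"jaw":1},{"dp":[0.003,-0.015,-0.238],"rotation":[0,0,0],"jaw":1}])

```text
time: 11.22
tool_pos: [0.5792, -0.0196, 0.0876]
tcp_rot: [[0.991, -0.131, 0.002], [-0.131, -0.991, -0.001], [0.002, 0.001, -1.0]]
wrist_force: [-2.8, -0.4, 3.6]
width: 0.0001
```

Run:
```python
from h import *
s=state();print(s['time'],local(),s['wrist_force'])
```

```text
11.2167 (array([0.0023, 0.0683, 0.0626]), np.float64(0.0)) [-2.78182748 -0.36626379  3.62353676]
```

Contact is made at about 4 N. From 62.6 mm I'll press down to about 54 mm.

apply_moves(moves=[{"dp":[0,0,-0.004],"rotation":[0,0,0],"jaw":1},{"dp":[0,0,-0.008],"rotation":[0,0,0],"jaw":1},{"dp":[0,0,-0.012],"rotation":[0,0,0],"jaw":1},{"dp":[0,0,-0.015],"rotation":[0,0,0],"jaw":1},{"dp":[0,0,-0.018],"rotation":[0,0,0],"jaw":1},{"dp":[0,0,-0.02],"rotation":[0,0,0],"jaw":1},{"dp":[0,0,-0.021],"rotation":[0,0,0],"jaw":1},{"dp":[0,0,-0.021],"rotation":[0,0,0],"jaw":1}])

```text
time: 11.88
tool_pos: [0.5795, -0.0196, 0.0792]
tcp_rot: [[0.991, -0.131, 0.003], [-0.131, -0.991, -0.001], [0.003, 0.001, -1.0]]
wrist_force: [-0.1, -0.9, 1.2]
width: -0.0001
```

Run:
```python
from h import *
s=state();print(s['time'],local(),s['wrist_force'])
```

```text
11.8833 (array([0.0027, 0.0683, 0.0542]), np.float64(0.0)) [-0.08727547 -0.88504569  1.18767166]
```

apply_moves(moves=[{"dp":[0,0,-0.001],"rotation":[0,0,0],"jaw":1},{"dp":[0,0,-0.002],"rotation":[0,0,0],"jaw":1},{"dp":[0,0,-0.003],"rotation":[0,0,0],"jaw":1},{"dp":[0,0,-0.004],"rotation":[0,0,0],"jaw":1},{"dp":[0,0,-0.005],"rotation":[0,0,0],"jaw":1},{"dp":[0,0,-0.006],"rotation":[0,0,0],"jaw":1},{"dp":[0,0,-0.006],"rotation":[0,0,0],"jaw":1},{"dp":[0,0,-0.006],"rotation":[0,0,0],"jaw":1}])

```text
time: 12.55
tool_pos: [0.5796, -0.0196, 0.0789]
tcp_rot: [[0.991, -0.131, 0.004], [-0.131, -0.991, -0.001], [0.004, 0.0, -1.0]]
wrist_force: [-8.2, -0.4, 24.3]
width: 0.0003
```

Run:
```python
from h import *
s=state();print(s['time'],local(),s['wrist_force'])
```

```text
12.55 (array([0.0028, 0.0683, 0.0539]), np.float64(0.0)) [-8.207094   -0.41463174 24.32837712]
```

The plunger is on its stop: 24 N at 53.9 mm. I'll lift straight up and move away.

apply_moves(moves=[{"dp":[0,0,0.03],"rotation":[0,0,0],"jaw":1},{"dp":[0,0,0.1],"rotation":[0,0,0],"jaw":1},{"dp":[0,0,0.2],"rotation":[0,0,0],"jaw":1},{"dp":[0,0,0.3],"rotation":[0,0,0],"jaw":1},{"dp":[0,0,0.4],"rotation":[0,0,0],"jaw":1},{"dp":[-0.05,0.1,0.45],"rotation":[0,0,0],"jaw":1},{"dp":[-0.1,0.2,0.5],"rotation":[0,0,0],"jaw":1},{"dp":[-0.15,0.25,0.5],"rotation":[0,0,0],"jaw":1}])

```text
time: 13.22
tool_pos: [0.5208, 0.0815, 0.2811]
tcp_rot: [[0.991, -0.132, 0.008], [-0.132, -0.991, 0.0], [0.008, -0.001, -1.0]]
wrist_force: [1.4, 0.7, 0.3]
width: 0.0
```

apply_moves(moves=[{"dp":[-0.05,0.05,0],"rotation":[0,0,0],"jaw":1},{"dp":[-0.1,0.1,0],"rotation":[0,0,0],"jaw":1},{"dp":[-0.15,0.15,0],"rotation":[0,0,0],"jaw":1},{"dp":[-0.2,0.2,0],"rotation":[0,0,0],"jaw":1},{"dp":[-0.2,0.2,0],"rotation":[0,0,0],"jaw":1},{"dp":[-0.2,0.2,0],"rotation":[0,0,0],"jaw":1},{"dp":[-0.2,0.2,0],"rotation":[0,0,0],"jaw":1},{"dp":[-0.2,0.2,0],"rotation":[0,0,0],"jaw":1}])

```text
time: 13.88
tool_pos: [0.4414, 0.1612, 0.2809]
tcp_rot: [[0.991, -0.133, 0.008], [-0.133, -0.991, 0.0], [0.008, -0.001, -1.0]]
wrist_force: [-0.0, 0.2, -0.3]
width: 0.0
```

Run:
```python
from h import *
s=state();print(s['time'],local(),s['wrist_force'])
p,d=snap('side','k');snap('top','k');big=cv2.resize(p[100:280,190:380],None,fx=4,fy=3.3);cv2.imwrite('pics/k_c.png',big[:,:,::-1])
L=leaf('side',d);L[...,2]+=.075
m=(np.hypot(L[...,0]-.002,L[...,1]-.069)<.014)&(L[...,2]>.04);print('plunger z',np.median(L[m][:,2]))
d0=np.load('pics/j_side.npz')['d'];L0=leaf('side',d0);L0[...,2]+=.075
m=(np.hypot(L0[...,0]-.002,L0[...,1]-.069)<.014)&(L0[...,2]>.04)&(L0[...,2]<.1);print('before',np.median(L0[m][:,2]))
```

```text
13.8833 (array([-0.1577,  0.2295,  0.2559]), np.float64(-0.1)) [-0.04597312  0.19056355 -0.27984781]
plunger z 0.05246224664702248
before 0.06284013854929371
```

View pics/k_c.png

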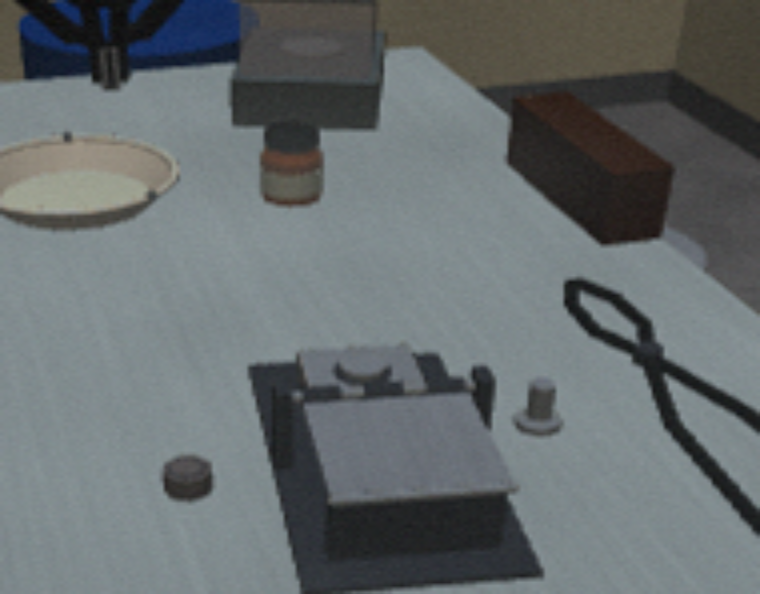

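View pics/k_top.png

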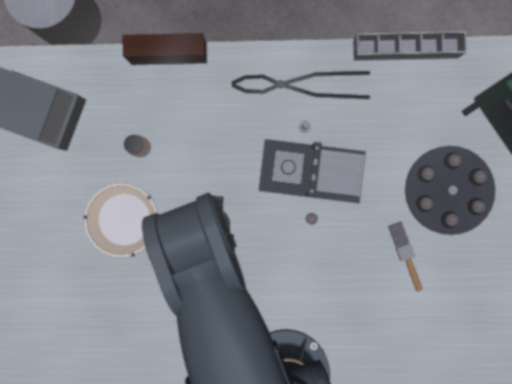

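Run:
```python
from h import *
for n in('top','side'):
    L=leaf(n,np.load(f'pics/k_{n}.npz')['d']);m=(abs(L[...,0])<.045)&(L[...,1]<-.03)&(L[...,1]>-.115)&(abs(L[...,2])<.02);q=L[m];print(n,len(q),[np.median(q[(q[:,1]<a)&(q[:,1]>=a-.028)][:,2]).round(4) for a in(-.03,-.058,-.086)])
arm.sign_off()
```

```text
top 1042 [np.float64(0.0024), np.float64(0.0028), np.float64(0.0027)]
side 789 [np.float64(0.001), np.float64(0.0011), np.float64(0.0012)]
the job is handed in; nothing more can be done
```

The leaf now lies flat on the ledge and the plunger is fully home. I handed the job in at about 14 s of the 58 s, with the arm well clear of everything.

- **Leaf:** I pushed it over its spine with the shut fingertips, from 38° to flat, in a slow arc. In the readings between moves the force stayed at about 5 N or less, and the last press met the stop at 18 N. In the final pictures it is level to within about 0.4 mm, 1–3 mm above the hinge axis; its top face should read 2 mm.
- **Plunger:** I pressed it until the force rose to 24 N, with the fingertips at 53.9 mm; home is 54 mm. The camera depth put its top at 62.8 mm before and 52.5 mm after, which agrees within calibration error.
- **Other things:** In the last top and side views the things in sight look to be where they were. cupel_a lies under the closed leaf and could not be seen, but nothing went near it.

One check disagreed: a rough fit taken just after the leaf went down showed a slope of about 3.7°. I put that down to stray points in the fit, because both cameras read the leaf flat in the final check.

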